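# Shut the drive eraser and hold its dead-man switch in the green band

## Task

A hard drive lies loaded in the erasing station: push the station's lid fully shut, and only then press the plunger of the yellow dead-man switch down with the fingers until its green band is at the collar's rim (half-way, 15 mm of its 30 mm travel; never through to the stop). Keep it there for at least three seconds and finish while still holding it pressed, without letting go; leave the spare drive, the screwdriver and the tub of screws where they are.

Things in the scene. Friction and masses are not known exactly. Their poses are not given: they have to be found in the camera images.
- station: grey open-topped tray, fixed to the bench, 190 (x) by 150 (y) mm, 60 mm high, walls and floor 8 mm; origin at the centre of its underside, z up, x from its front (nearer the robot) to its hinge side; it may stand turned about z
- station_lid (a joint): angle of the blue lid with a clear window (rad): 0 lying shut on the tray, about 0.6 to 1.05 at the start (free end up), 1.3 at most. The lid is 190 mm long from the hinge, 150 mm wide, 8 mm thick, with an orange lip 70 mm wide that sticks out 28 mm past its free front edge. A friction hinge lets it stay at any angle; about 1 to 4 N at the front edge, pushing its outer face down, closes it
- lid_hinge (a point): point on the lid's hinge axis, middle of the tray's +x rim: 95 mm along the station's x from its origin, 60 mm up; the axis runs along the station's y. The underside of the lid starts here
- lid_press (a point): point on the outer (upper) face of the lid, on its centre line, 175 mm from the hinge and 8 mm above the lid's underside; shut, it lies at a height of 68 mm. Moves with the lid
- drive: silver hard drive 147 x 102 x 26 mm, 0.4 to 0.75 kg, lying in the tray; origin at the centre of its underside
- switch: yellow dead-man switch, fixed on a steel post (60 mm diameter) that sets its height, so that the underside of its housing is 0 to 50 mm above the bench: housing 90 x 90 x 55 mm with a black collar (52 mm diameter) whose rim is 65 mm above the housing's underside; origin at the centre of the housing's underside, z up. Stands to the left or the right of the station
- plunger (a joint): how far the switch's plunger is pressed down (m): 0 at rest, 0.030 at the stop. Sprung: 3 N starts it, 10.5 N at half travel, 18 N at the stop; it springs back when let go. Its 32 mm stem is banded, from the collar up: white 10 mm, green 10 mm, red 10 mm, so the green band passes the collar's rim from 0.010 to 0.020
- plunger_top (a point): centre of the top of the plunger's black cap (44 mm diameter, 12 mm thick); 107 mm above the switch's origin at rest, moves down with the plunger, 92 mm above it at half travel
- spare_drive: another silver hard drive, 147 x 102 x 26 mm, loose on the bench; leave alone; origin at the centre of its underside
- screwdriver: red-handled screwdriver lying on the bench; leave alone; origin under its middle
- tub: clear round tub of screws, 100 mm diameter, 45 mm high, loose; stands on the other side of the station from the switch; leave alone; origin at the centre of its underside
Not all that is in view belongs to the job. Leave any blue look-alike of the drive alone.

How it is judged:
On the way, in this order (a step that is already met when the one before it is completed fails the run):
1. the lid is fully shut (value of joint station_lid below 0.05 rad), for 0.2 s.
2. the plunger is held with its green band at the collar's rim for three seconds, lid shut (value of joint station_lid below 0.05 rad and value of joint plunger between 0.009 and 0.021 m and contact force between the fingers and switch above 2 N), for 2.8 s.
At the end, for the whole second after the job is handed in: the lid is within 0.05 rad of shut, the plunger is 9 to 21 mm down with the fingers pressing on the switch with more than 2 N, the drive lies in the tray, and the spare drive, screwdriver and tub are within 30 mm of where they began (all of step 2 and horizontal distance between drive and station below 0.03 m and z of drive in the frame of station below 0.02 m and distance of each of spare_drive, screwdriver, tub from where it was at the start of the episode below 0.03 m); the arm keeps its last pose, push and grip.
It fails at once if the plunger is pressed while the lid is open (value of joint plunger above 0.005 m and value of joint station_lid above 0.1 rad).
It fails at once if the plunger is pressed through to its stop (value of joint plunger above 0.027 m).
It fails at once if the spare drive is disturbed (distance of spare_drive from where it was at the start of the episode above 0.03 m).
It fails at once if the screwdriver is disturbed (distance of screwdriver from where it was at the start of the episode above 0.03 m).
It fails at once if the screw tub is disturbed (distance of tub from where it was at the start of the episode above 0.03 m).
It also fails if it takes over 53 s, if anything falls off the work surface, if the arm or the gripper's body presses on something with over 40 N, if the wrist force passes 120 N, or if a joint passes its speed limit or range.

## Robot

A 6-joint arm with a two-finger parallel gripper is mounted at the origin on the work surface. World frame = base frame: x ahead of the robot, y to its left, z up, the work surface at z = 0. Lengths are in m, angles in rad, forces in N, time in s.
With the tool pointing down it reaches from about 0.4 to 0.825 m from the base axis. Payload 7 kg.
Tool frame: the origin (TCP) lies at the very end of the fingers, on their centre line; the grasp point (between the pads) lies 19 mm behind it (arm.grasp_offset is the distance from the TCP to the grasp point, in m); z points along the fingers, y is the line along which they close (so a half turn about z gives the same grasp; the last joint's range is limited). The gripper opens to 88 mm and grips with 3 to 60 N. Pads are 19 mm wide; open, the fingers measure 130 mm over their backs; the gripper's body (78 mm by 193 mm) begins 47 mm behind the grasp point.
Start: joints at [-0.852, 0.359, 0.012, 0, -1.224, -0.288], TCP at [0.282, -0.613, 0.227] pointing down, gripper open.
Joint ranges: [-3.07, 3.07], [-1.43, 2.12], [-1.02, 1.25], [-3.03, 1.67], [-3.05, -0], [-3.03, 3.03]. Speed limits (rad/s): [2.39, 2.39, 3.01, 3.14, 3.14, 3.14].

## Interface

Orientations are given as [roll, pitch, yaw] about the fixed x, y, z axes, in that order (R = Rz(yaw) Ry(pitch) Rx(roll)).
In Python, from station import get_state, cams, arm, nets gives the robot as it stands.
- The arm moves only by the shell command python3 -m creep 'ROWS' [FORCE]. ROWS is a JSON object of lists of equal length, an entry for each row: "translation": the shift along the world's x, y, z in mm, a list of three; "spin": the turn about the world's z in rad; "gripper": the opening, from 0 (shut) to 1 (fully open). In form: {"translation": [[dx, dy, dz], ...], "spin": [spin, ...], "gripper": [gripper, ...]}. A call has 1 to 8 rows; each row shifts and turns the commanded pose from where the row before left it; what a row does not reach is not made up. A row lasts 1/10 s, in which the tool goes at most 50 mm and 8.59 degrees, less where a joint would pass 70% of its speed; a pose out of reach is approached as far as the arm can. A call is refused whole if a number of a shift passes 50 or a number of a turn 0.15, either way. A call with a gripper value outside its range is refused whole. The fingers move at their own pace and stop on an object; FORCE is the grip in N (left out, the last holds). Time passes only in rows, so rows that do not move let the fingers close. It gives the time, the measured TCP pose, the force, the opening and the grip force at its end, in the units of the state.
- get_state(): the state, without advancing time (a new reading comes with each control period).
- cams.grab_frame(name): name is "scene" or "top"; returns a dict with "img" (384x512x3 uint8, red, green, blue), "mtx" (3x3 intrinsics, pixels), "R" (3x3) and "t" (3): a world point X has camera coordinates R X + t. Camera axes: x right, y down, z forward; pixel columns grow to the right and rows downward; lengths in m; the calibration is good to about 2 mm. A picture is of the moment at which its call begins. There is no depth.
- arm.job_done(): hands the job in; it is judged then, once.
Trained networks look in the newest picture that a camera, given by its name, has taken for a name from the list of things; names that differ only in an ending like _2 or _b are one class to them, and where a whole thing is asked for, a point or a joint stands for the part that bears it (a point fixed in the world has none). Each returns a list of dicts, best first, with "confidence" (0 to 1); they miss things now and then, are a little off and sometimes report something else, mostly with a low value. They report only what shows in the picture. A call takes as long as a camera call. They do not tell look-alikes from the thing itself.
- nets.search_frame(camera, label): "centre" ([x, y, z] in m, in world coordinates, good to about 4 mm: the middle of the surface that is visible of it).
- nets.pinpoint(camera, label): "centre" ([x, y, z] in m, in world coordinates, good to about 4 mm: a listed point, or the origin of a listed thing).
The state is a dict: "t": time; "q": joint angles; "qd": joint speeds; "joint_efforts": joint torques, N m; "eef_pos": TCP position; "ee_rot": TCP orientation; "force": force on the tool from outside, world axes, zero at the start; "moment": the same for the moment, N m; "width": finger opening in m; "gripper_force": force on a finger pad.
Only numpy, scipy, OpenCV 4.12 (cv2) and the standard library are available. Lean on these libraries where they do the work, as an engineer would, in place of code of your own. Each camera call takes 0.05 s, during which the arm holds its last target. There are 200 camera calls.

## Working session

There is one attempt and no reset: what is moved stays moved. The work goes in short steps, Python scripts to look and compute and a shell command to move; the robot and the scene stay as the last step left them, time stands still between calls to the robot, and variables do not carry over. Pictures are saved under pics/ and viewed, at most 10 in all, crops included, and the job is handed in when it is done.

```bash
mkdir -p pics; python3 - <<'E'
from station import get_state,cams,arm,nets
import cv2
for c in("scene","top"):
    f=cams.grab_frame(c);cv2.imwrite(f"pics/{c}0.png",f["img"][:,:,::-1])
    for l in("station","lid_hinge","lid_press","switch","plunger_top","drive","spare_drive","screwdriver","tub"):
        print(c,l,[([round(float(v),3) for v in d["centre"]],round(d["confidence"],2)) for d in nets.pinpoint(c,l)[:3]])
s=get_state();print(s["t"],s["eef_pos"],s["ee_rot"],s["force"],s["width"])
E
```

```text
scene station [([0.532, -0.029, -0.001], 0.73)]
scene lid_hinge [([0.625, -0.054, 0.061], 0.62)]
scene lid_press [([0.497, -0.025, 0.178], 0.86), ([0.529, -0.027, 0.001], 0.45)]
scene switch [([0.504, 0.281, 0.02], 0.66)]
scene plunger_top [([0.512, 0.28, 0.127], 0.78)]
scene drive [([0.676, -0.443, -0.0], 0.97), ([0.298, -0.237, -0.002], 0.78), ([0.764, -0.018, 0.005], 0.66)]
scene spare_drive [([0.715, 0.254, -0.001], 0.73)]
scene screwdriver [([0.72, -0.226, -0.002], 0.84), ([0.5, -0.262, 0.001], 0.74)]
scene tub [([0.503, -0.262, -0.001], 0.7)]
top station [([0.53, -0.031, -0.001], 0.6)]
top lid_hinge [([0.623, -0.056, 0.057], 0.61)]
top lid_press [([0.498, -0.021, 0.18], 0.72)]
top switch [([0.513, 0.281, 0.019], 0.55)]
top plunger_top [([0.514, 0.282, 0.128], 0.71)]
top drive [([0.302, -0.235, 0.004], 0.86), ([0.766, -0.023, 0.006], 0.64), ([0.677, -0.442, 0.001], 0.6)]
top spare_drive [([0.711, 0.257, -0.0], 0.75)]
top screwdriver [([0.726, -0.227, -0.002], 0.82)]
top tub [([0.496, -0.265, -0.002], 0.74)]
1.0 [ 0.28187076 -0.61333168  0.22656405] [-3.14155752e+00 -1.03901287e-05 -2.71075436e+00] [0.46688813 0.42280431 0.72925856] 0.08773768909697922
```

View pics/scene0.png

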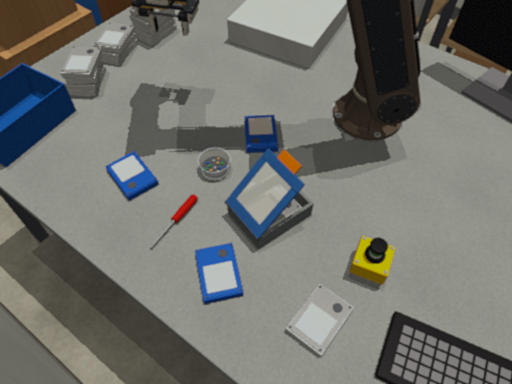

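View pics/top0.png

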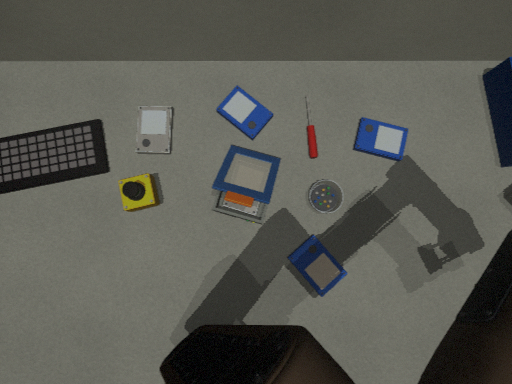

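The pictures show the lid open at about 0.7 rad (scene px 265,190). The switch is to the left (scene px 373,258), the tub to the right (px 214,163) and the spare drive behind the switch (px 320,318). The network positions agree with this, so I'll close the fingers and move above the lid.

```bash
python3 -m creep '{"translation":[[12,36,8],[12,36,8],[12,36,8],[12,36,8],[12,36,8],[12,36,8],[12,36,0],[12,36,0]],"spin":[0,0,0,0,0,0,0,0],"gripper":[0,0,0,0,0,0,0,0]}' 20
python3 -m creep '{"translation":[[12,36,0],[12,36,0],[12,36,0],[12,36,0],[12,36,0],[12,36,0],[12,36,0],[12,36,0]],"spin":[0,0,0,0,0,0,0,0],"gripper":[0,0,0,0,0,0,0,0]}'
```

```text
t: 1.8
eef_pos: [0.3782, -0.324, 0.2751]
ee_rot: [-3.141, 0.001, -2.711]
force: [1.5, 1.0, -0.2]
width: 0.0293
gripper_force: 0.0
t: 2.6
eef_pos: [0.4741, -0.0357, 0.275]
ee_rot: [-3.141, 0.001, -2.711]
force: [1.7, 0.7, -0.4]
width: 0.0005
gripper_force: 0.0
```

```bash
python3 -m creep '{"translation":[[11,16,-20],[0,0,-20],[0,0,-15],[0,0,-15],[0,0,-15],[-2,1,-15],[-3,1,-15],[-3,1,-15]],"spin":[0,0,0,0,0,0,0,0],"gripper":[0,0,0,0,0,0,0,0]}'
```

```text
t: 3.4
eef_pos: [0.477, -0.0183, 0.1444]
ee_rot: [-3.141, 0.001, -2.711]
force: [0.4, -0.2, 1.6]
width: 0.0005
gripper_force: 0.6
```

```bash
python3 -m creep '{"translation":[[-3,1,-15],[-3,1,-15],[-3,1,-15],[-3,1,-10],[0,0,-8],[0,0,-5]],"spin":[0,0,0,0,0,0],"gripper":[0,0,0,0,0,0]}'
```

```text
t: 4.0
eef_pos: [0.4647, -0.0143, 0.0762]
ee_rot: [3.142, -0.0, -2.711]
force: [-0.8, -0.6, 2.1]
width: 0.0006
gripper_force: 0.5
```

```bash
python3 -m creep '{"translation":[[0,0,-4],[0,0,-3],[0,0,-1],[0,0,0]],"spin":[0,0,0,0],"gripper":[0,0,0,0]}'
```

```text
t: 4.4
eef_pos: [0.4651, -0.0143, 0.0686]
ee_rot: [-3.142, 0.0, -2.711]
force: [-0.1, 0.1, 0.4]
width: 0.0003
gripper_force: 0.0
```

```bash
python3 -m creep '{"translation":[[0,0,-1],[0,0,-1],[0,0,-1],[0,0,0],[0,0,0]],"spin":[0,0,0,0,0],"gripper":[0,0,0,0,0]}'
```

```text
t: 4.9
eef_pos: [0.4653, -0.0143, 0.0679]
ee_rot: [-3.141, 0.001, -2.71]
force: [-10.9, 1.8, 29.1]
width: 0.0004
gripper_force: 14.2
```

The force rose to 29 N at z = 0.068, so the lid is shut. Next I'll lift clear and move above the switch.

```bash
python3 -m creep '{"translation":[[0,0,20],[0,0,30],[0,0,30],[0,0,20],[6,35,10],[6,37,0],[6,37,0],[6,37,0]],"spin":[0,0,0,0,0,0,0,0],"gripper":[0,0,0,0,0,0,0,0]}'
python3 -m creep '{"translation":[[6,37,0],[6,37,0],[6,37,0],[6,38,0],[0,0,0],[0,0,0]],"spin":[0,0,0,0,0,0],"gripper":[0,0,0,0,0,0]}'
python3 - <<'E'
from station import get_state,cams,nets
import cv2
for c in("scene","top"):
    f=cams.grab_frame(c);cv2.imwrite(f"pics/{c}1.png",cv2.resize(f["img"][100:300,150:450] if c=="scene" else f["img"][100:280,80:350],None,fx=2.5,fy=2.5)[:,:,::-1])
    for l in("lid_press","switch","plunger_top"):
        print(c,l,[([round(float(v),3) for v in d["centre"]],round(d["confidence"],2)) for d in nets.pinpoint(c,l)[:2]])
print(get_state()["force"])
E
```

```text
t: 5.7
eef_pos: [0.489, 0.1332, 0.1761]
ee_rot: [3.141, 0.001, -2.711]
force: [0.1, -0.8, 0.3]
width: 0.0006
gripper_force: 0.0
t: 6.3
eef_pos: [0.5126, 0.2813, 0.175]
ee_rot: [-3.141, -0.001, -2.71]
force: [-0.3, -0.5, -0.0]
width: 0.0005
gripper_force: 0.0
scene lid_press [([0.452, -0.006, 0.065], 0.76)]
scene switch [([0.509, 0.279, 0.021], 0.88)]
scene plunger_top [([0.509, 0.279, 0.129], 0.55)]
top lid_press [([0.453, -0.009, 0.068], 0.86)]
top switch [([0.515, 0.281, 0.021], 0.84)]
top plunger_top [([0.511, 0.28, 0.128], 0.46)]
[-0.16081301 -0.03324088 -0.0170006 ]
```

View pics/scene1.png

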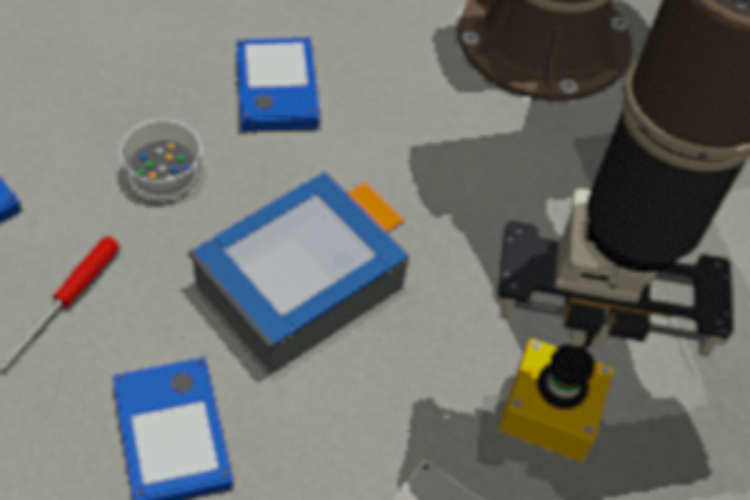

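The lid is shut (px 300,255) and the fingers stand over the plunger (px 572,365). I'll press down and read the depth from the height and the spring force.

```bash
python3 -m creep '{"translation":[[0,0,-20],[0,0,-15],[0,0,-6],[0,0,-4],[0,0,-3],[0,0,-2],[0,0,0],[0,0,0]],"spin":[0,0,0,0,0,0,0,0],"gripper":[0,0,0,0,0,0,0,0]}'
```

```text
t: 7.5
eef_pos: [0.5131, 0.2807, 0.1262]
ee_rot: [-3.142, 0.001, -2.711]
force: [-1.0, -1.3, 3.9]
width: 0.0006
gripper_force: 1.7
```

```bash
python3 -m creep '{"translation":[[0,0,-3],[0,0,-3],[0,0,-2],[0,0,-2],[0,0,-1],[0,0,-1],[0,0,0],[0,0,0]],"spin":[0,0,0,0,0,0,0,0],"gripper":[0,0,0,0,0,0,0,0]}'
```

```text
t: 8.3
eef_pos: [0.5132, 0.2808, 0.1144]
ee_rot: [-3.142, 0.001, -2.71]
force: [-2.4, -2.8, 9.4]
width: 0.0007
gripper_force: 4.6
```

```bash
for i in 1; do python3 -m creep '{"translation":[[0,0,-1],[0,0,0],[0,0,0],[0,0,0],[0,0,0],[0,0,0],[0,0,0],[0,0,0]],"spin":[0,0,0,0,0,0,0,0],"gripper":[0,0,0,0,0,0,0,0]}'; done
python3 - <<'E'
from station import cams,nets
import cv2
f=cams.grab_frame("scene");cv2.imwrite("pics/scene2.png",cv2.resize(f["img"][210:300,330:420],None,fx=6,fy=6,interpolation=cv2.INTER_CUBIC)[:,:,::-1])
print(nets.pinpoint("scene","plunger_top"))
E
```

```text
t: 9.1
eef_pos: [0.5132, 0.2808, 0.1135]
ee_rot: [-3.142, 0.001, -2.71]
force: [-2.2, -3.6, 9.5]
width: 0.0004
gripper_force: 4.9
[{'centre': [0.5124, 0.2798, 0.1125], 'confidence': 0.45}]
```

View pics/scene2.png

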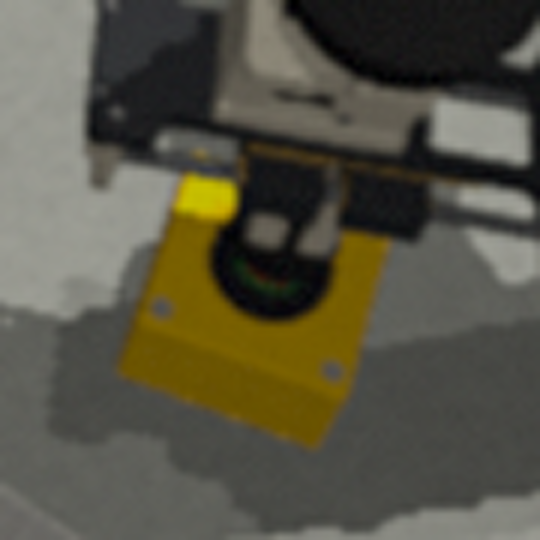

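```bash
python3 -m creep '{"translation":[[0,0,0],[0,0,0],[0,0,0],[0,0,0],[0,0,0],[0,0,0],[0,0,0],[0,0,0]],"spin":[0,0,0,0,0,0,0,0],"gripper":[0,0,0,0,0,0,0,0]}'
python3 -m creep '{"translation":[[0,0,0],[0,0,0],[0,0,0],[0,0,0],[0,0,0],[0,0,0],[0,0,0],[0,0,0]],"spin":[0,0,0,0,0,0,0,0],"gripper":[0,0,0,0,0,0,0,0]}' 
python3 -m creep '{"translation":[[0,0,0],[0,0,0],[0,0,0],[0,0,0],[0,0,0],[0,0,0],[0,0,0],[0,0,0]],"spin":[0,0,0,0,0,0,0,0],"gripper":[0,0,0,0,0,0,0,0]}'
python3 -m creep '{"translation":[[0,0,0],[0,0,0],[0,0,0],[0,0,0],[0,0,0],[0,0,0],[0,0,0],[0,0,0]],"spin":[0,0,0,0,0,0,0,0],"gripper":[0,0,0,0,0,0,0,0]}'
```

```text
t: 10.0
eef_pos: [0.5132, 0.2808, 0.1135]
ee_rot: [-3.142, 0.001, -2.71]
force: [-2.8, -2.4, 9.8]
width: 0.0006
gripper_force: 4.9
t: 10.8
eef_pos: [0.5132, 0.2808, 0.1135]
ee_rot: [-3.142, 0.001, -2.71]
force: [-2.9, -2.1, 9.0]
width: 0.0001
gripper_force: 4.9
t: 11.6
eef_pos: [0.5132, 0.2807, 0.1135]
ee_rot: [-3.142, 0.001, -2.71]
force: [-1.5, -1.8, 9.0]
width: 0.0002
gripper_force: 4.9
t: 12.4
eef_pos: [0.5132, 0.2808, 0.1136]
ee_rot: [-3.142, 0.001, -2.71]
force: [-2.4, -2.8, 10.2]
width: 0.0004
gripper_force: 4.9
```

The green band is at the collar's rim with red just above it (crop px 270,285). It has been held there for over 4 s at about 9.5 N, roughly 14 mm down, so I'll hand the job in.

```bash
python3 -c "
from station import arm
print(arm.job_done())"
```

```text
the job is handed in; nothing more can be done
None
```

The lid is fully shut, the plunger was held at its green band (about 14 mm down) for over 4 s, and I handed the job in with it still pressed; the hand-in call returned no verdict.

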